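# Clip a circuit board into the programming fixture

### The job

Load the circuit board into the aluminium programming fixture. Use only the fingertips, nothing needs grasping: press the long tail of the spring clip down with one fingertip so that its nose lifts, and while you hold it down push the board by the rear of its tall connector with the other fingertip, under the nose and fully home against the steel stop. Let the clip up only when the board is home, so that it clamps the board, and then leave everything alone; never lift the board, and do not disturb the other things.

Things in the scene. Friction and masses are not known exactly. Their poses are not given: they have to be found in the camera images.
- fixture: Fixed aluminium bed 220 x 190 mm, 15 mm thick. Origin: centre of its underside, on the table; x: direction in which the board is pushed home; y: towards the clip; z up. All 'fixture frame' numbers are in mm. Guide walls 6 mm high along x (-75 to 55) with inner faces at y = -26.7 and 26.7 form the board's channel.
- stop_face (a point): Middle of the near face, level with the bed's top, of the fixed steel stop at the end of the channel: x = 55, y -25 to 7, 32 mm high (fixture frame). The board's heat sink meets it when home.
- board: The board to load, loose, about 0.15 kg, lying in the channel, axes along the fixture's within 3 degrees. Green slab 70 (x) x 50 (y) x 6 mm; origin: centre of its underside. On its front edge an aluminium heat sink (x 15 to 35, y -22 to 4, top 34 mm above the underside). Starts at x -35 to -17 in the fixture frame, front edge just short of the clip's nose; home is x = 20.
- push_face (a point): Centre of the rear face of the board's black connector, the face to push: 40 mm wide (y), from 6 to 34 mm above the board's underside, flush with the slab's rear edge (35 mm behind the board's origin). The connector is 14 mm deep.
- clip (a joint): Spring clip: steel rocker on a shaft along the fixture's x at y = 40, 17 mm above the bed, between brackets 24 mm high at x = -104 and 57. Radians: 0 at rest, 0.6 tail fully down; a spring returns it (0.04 N m + 0.16 N m/rad; about 5 N on the tail at 0.42). Pressing the tail lifts the nose. It clears the slab from 0.25; 0.35 to 0.5 is good. Let up on the board it rests at about 0.2.
- clip_nose (a point): Middle of the underside of the clip's nose (moves with it). The nose spans x 25 to 50, y 16 to 22 (fixture frame); at rest its underside is 1 mm above the bed and blocks the 6 mm slab.
- clip_tail (a point): Centre of the top face of the clip's tail (moves with it), 22 mm from the shaft. A steel strip 148 mm long (x -98.5 to 49.5 in the fixture frame), from 6 to 40 mm from the shaft, 4 mm thick. At rest it slopes up away from the board by 0.42 rad; at 0.42 it is level, top face 15 mm above the bed, well below the connector's top. A fingertip can slide along it while pressing.
- spare_plug: Black plug 32 x 22 x 26 mm standing loose on the bed, on the side away from the clip. Origin: centre of its underside. Bystander: leave it alone.
- thumb_screw: Steel thumb screw standing on its head on the bed, 18 mm across, 34 mm high. Origin: centre of its underside. Bystander: leave it alone.
- old_board: Green board 70 x 50 mm with a low connector, lying on the table outside the fixture. Origin: centre of its underside. Bystander: leave it alone.
- screwdriver: Screwdriver lying on the table. Bystander: leave it alone.
- solder_reel: Metal reel 60 mm across, 30 mm high, on the table. Origin: centre of its underside. Bystander: leave it alone.
- screw_cup: White cup 70 mm across, 45 mm high, on the table. Origin: centre of its underside. Bystander: leave it alone.
- cleaner: Spray can 60 mm across, 160 mm high, standing on the table. Origin: centre of its underside. Bystander: leave it alone.
There are look-alikes about, which are no part of the job. Leave any blue or pink look-alike of the board alone.

How it is judged:
On the way, in this order (a step that is already met when the one before it is completed fails the run):
1. the clip's tail is held down by a fingertip (joint above 0.28) while the board is still short of the nose (value of joint clip above 0.28 rad and contact force between the fingers and clip above 0.5 N and x of board in the frame of fixture below -0.007 m), for 0.1 s.
2. the board is home against the stop (within 3 mm) while a fingertip still holds the clip's tail down (value of joint clip above 0.28 rad and contact force between the fingers and clip above 0.5 N and x of board in the frame of fixture above 0.017 m), for 0.1 s.
At the end, for the whole second after the job is handed in: The board lies flat on the bed in its channel, within 3 mm of the stop, at rest, and the released clip's nose presses on it (x of board in the frame of fixture between 0.017 and 0.0225 m and z of board in the frame of fixture between 0.0125 and 0.0175 m and angle between board's own z axis and vertical below 0.06 rad and value of joint clip between 0.12 and 0.28 rad and contact force between clip and board above 0.8 N and linear speed of board below 0.01 m/s); the robot touches nothing.
It fails at once if the board is lifted (more than 8 mm off the bed) or tipped (z of board in the frame of fixture above 0.023 m or angle between board's own z axis and vertical above 0.25 rad).
It fails at once if a bystander is moved by more than 20 mm (distance of any of spare_plug, thumb_screw, old_board, screwdriver, solder_reel, screw_cup, cleaner from where it was at the start of the episode above 0.02 m).
It also fails if it takes over 35 s, if anything falls off the work surface, if the arm or the gripper's body presses on something with over 40 N, if the wrist force passes 120 N, or if a joint passes its speed limit or range.

### The arm

A 6-joint arm with a two-finger parallel gripper is mounted at the origin on the work surface. World frame = base frame: x ahead of the robot, y to its left, z up, the work surface at z = 0. Lengths are in m, angles in rad, forces in N, time in s.
With the tool pointing down it reaches from about 0.35 to 0.875 m from the base axis. Payload 4.2 kg.
Tool frame: the origin (TCP) lies between the finger pads; the fingertips stand 25 mm ahead of it and the grasp point (between the pads) lies 6 mm ahead of it; z points along the fingers, y is the direction in which the jaws open and shut (so a half turn about z gives the same grasp; the last joint's range is limited). The gripper opens to 87 mm and grips with 3 to 60 N. Pads are 19 mm wide; open, the fingers measure 117 mm over their backs; the gripper's body (75 mm by 190 mm) begins 51 mm behind the grasp point.
Start: joints at [1.425, 0.385, 0.008, 0, -1.194, -0.259], TCP at [0.246, 0.574, 0.248] pointing down, gripper open.
Joint ranges: [-3.14, 3.14], [-1.21, 2.06], [-1.07, 1.41], [-3.16, 2.05], [-2.99, -0.16], [-3.1, 3.1]. Speed limits (rad/s): [2.79, 2.79, 3.14, 3.14, 3.14, 3.14].

### API

Orientations are given as a 3x3 rotation matrix whose columns are the frame's x, y, z axes.
In Python, from workcell import bot, vision gives the robot as it stands. The module is installed in compiled form; this text tells all that it offers.
- The arm moves only by the shell command python3 -m handwheel 'ROWS'. ROWS is JSON, one flat list of numbers, 5 for each row, row after row: the closure, from -1 (fully open) to 1 (shut), then the shift along the tool's x, y, z in m, then the turn about the tool's z in rad. A call has 1 to 20 rows; each row shifts and turns the commanded pose from where the row before left it, along the tool's axes as they then stand; what a row does not reach is not made up. A row lasts 1/10 s, in which the tool goes at most 50 mm and 8.59 degrees, less where a joint would pass 70% of its speed; a pose out of reach is approached as far as the arm can. A call is refused whole if a number of a shift passes 0.05 or a number of a turn 0.15, either way. A call with a gripper value outside its range is refused whole. The fingers move at their own pace and stop on an object; the grip force is fixed at half the most. Time passes only in rows, so rows that do not move let the fingers close. It gives the time, the measured TCP pose, the force and the opening at its end, in the units of the state.
- bot.get_obs(): the state, without advancing time (a new reading comes with each control period).
- vision.get_image(name): name is "scene" or "top" or "wrist"; returns (picture, depth): 400x640x3 uint8, blue, green, red; 400x640 float32, m along the optical axis (not along the pixel's ray), 0 where there is no reading.
- vision.camera_model(name): a dict with "fov_y" (degrees; the focal length in pixels is half the picture's height over the tangent of half this angle, whatever the lens; pixels are square), "cx", "cy" (the principal point, pixels), "R" (3x3) and "t" (3): a world point X has camera coordinates R X + t. Camera axes: x right, y down, z forward; pixel columns grow to the right and rows downward; lengths in m; the calibration is good to about 2 mm. A picture is of the moment at which its call begins: read the wrist's pose just before it. camera_model takes no time and is no camera call; for the wrist camera it gives the pose at the moment of the call.
- bot.close_job(): hands the job in, once; it reports no verdict.
Trained networks look in the newest picture that a camera, given by its name, has taken for a name from the list of things; names that differ only in an ending like _2 or _b are one class to them, and where a whole thing is asked for, a point or a joint stands for the part that bears it (a point fixed in the world has none). Each returns a list of dicts, best first, with "score" (0 to 1); they miss things now and then, are a little off and sometimes report something else, mostly with a low value. They report only what shows in the picture. A call takes as long as a camera call. They do not tell look-alikes from the thing itself.
- vision.boxes_of(camera, thing): "location" ([x, y, z] in m, in world coordinates, good to about 4 mm: the middle of the surface that is visible of it).
- vision.silhouettes(camera, thing): "mask" (400x640 bool, what is visible of it).
The state is a dict: "t": time; "joints": joint angles; "joint_velocities": joint speeds; "joint_torque": joint torques, N m; "position": TCP position; "tcp_rot": TCP orientation; "ft_force": force on the tool from outside, world axes, zero at the start; "wrist_torque": the same for the moment, N m; "gripper_width": finger opening in m.
Only numpy, scipy, OpenCV 4.12 (cv2) and the standard library are available. Lean on these libraries where they do the work, as an engineer would, in place of code of your own. Each camera call takes 0.05 s, during which the arm holds its last target.

## Working session

There is one attempt and no reset: what is moved stays moved. The work goes in short steps, Python scripts to look and compute and a shell command to move; the robot and the scene stay as the last step left them, time stands still between calls to the robot, and variables do not carry over. Pictures are saved under pics/ and viewed, and the job is handed in when it is done.

```bash
mkdir -p pics; cat > h.py <<'E'
import numpy as np,cv2
from workcell import bot,vision
def snap(c,fn):
    im,d=vision.get_image(c); cv2.imwrite('pics/'+fn,im); np.savez(''+c+'.npz',im=im,d=d); return im,d
def K(c):
    m=vision.camera_model(c); f=200/np.tan(np.radians(m['fov_y'])/2); return f,m['cx'],m['cy'],np.array(m['R']),np.array(m['t'])
def cloud(c,d):
    f,cx,cy,R,t=K(c); v,u=np.mgrid[:400,:640]
    P=np.stack([(u-cx)/f*d,(v-cy)/f*d,d],-1); return (P-t)@R
def proj(c,X):
    f,cx,cy,R,t=K(c); p=np.atleast_2d(X)@R.T+t; return np.stack([f*p[:,0]/p[:,2]+cx,f*p[:,1]/p[:,2]+cy],1)
E
python3 - <<'E'
from h import *
o=bot.get_obs(); print({k:np.round(v,3).tolist() for k,v in o.items()})
for c in ['top','scene']:
    im,d=snap(c,c+'0.png'); m=vision.camera_model(c); print(c,m['fov_y'],m['cx'],m['cy'],np.round(m['R'],3).tolist(),np.round(m['t'],3))
    for n in ['fixture','board','clip','spare_plug','thumb_screw','push_face','clip_nose','clip_tail','stop_face','old_board']:
        print(n,[(round(b['score'],2),np.round(b['location'],3).tolist()) for b in vision.boxes_of(c,n)][:4])
E
```

```text
{'t': 0.0, 'joints': [1.425, 0.386, 0.007, -0.001, -1.194, -0.259], 'joint_velocities': [0.001, 0.0, -0.002, -0.0, 0.002, 0.001], 'joint_torque': [-0.002, -39.066, 18.74, 4.22, 0.011, -0.0], 'position': [0.246, 0.574, 0.246], 'tcp_rot': [[0.919, -0.394, -0.001], [-0.394, -0.919, -0.002], [0.0, 0.002, -1.0]], 'ft_force': [-0.436, 0.107, -0.232], 'wrist_torque': [-0.001, -0.003, -0.024], 'gripper_width': 0.087}
top 48.13110869645516 328.3327181895721 196.13448526498945 [[-0.026, -1.0, 0.006], [-0.979, 0.025, -0.203], [0.203, -0.011, -0.979]] [-0.004  0.539  1.448]
fixture [(0.78, [0.566, 0.052, 0.016])]
board [(0.75, [0.358, 0.106, -0.0]), (0.71, [0.572, -0.174, 0.006])]
clip [(0.76, [0.532, 0.092, 0.038]), (0.36, [0.561, 0.052, 0.014])]
spare_plug [(0.4, [0.517, -0.035, 0.044])]
thumb_screw []
push_face [(0.66, [0.359, 0.107, 0.006]), (0.63, [0.548, 0.036, 0.021]), (0.54, [0.57, -0.174, 0.001])]
clip_nose [(0.6, [0.53, 0.092, 0.034])]
clip_tail [(0.65, [0.526, 0.092, 0.035])]
stop_face [(0.72, [0.56, 0.049, 0.016])]
old_board [(0.83, [0.441, 0.381, 0.005]), (0.68, [0.486, -0.394, 0.021])]
scene 56.88755746574382 319.92728518061506 199.3217651065472 [[0.507, 0.862, -0.014], [0.656, -0.396, -0.642], [-0.559, 0.317, -0.766]] [-0.266 -0.323  1.33 ]
fixture [(0.8, [0.591, 0.041, 0.016])]
board [(0.84, [0.536, 0.032, 0.026]), (0.81, [0.564, -0.183, 0.005]), (0.8, [0.362, 0.102, 0.01]), (0.6, [0.538, 0.092, 0.035])]
clip [(0.77, [0.534, 0.092, 0.041]), (0.39, [0.418, -0.431, 0.111])]
spare_plug [(0.42, [0.528, -0.042, 0.037])]
thumb_screw [(0.63, [0.645, -0.006, 0.028])]
push_face [(0.8, [0.359, 0.102, 0.007]), (0.75, [0.569, -0.181, 0.011]), (0.67, [0.542, 0.03, 0.028])]
clip_nose [(0.74, [0.538, 0.092, 0.038])]
clip_tail [(0.62, [0.54, 0.09, 0.037])]
stop_face []
old_board [(0.84, [0.447, 0.378, 0.007])]
```

View pics/top0.png

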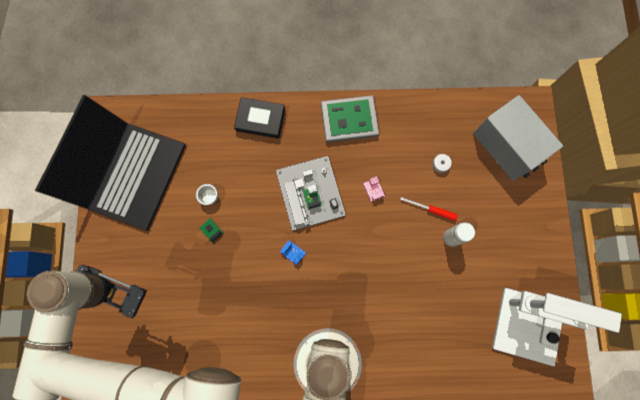

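View pics/scene0.png

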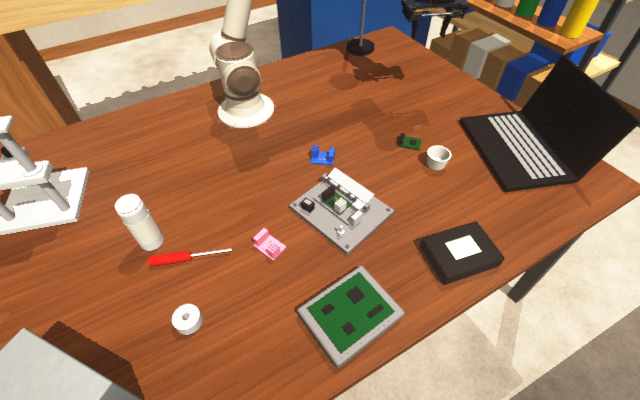

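```bash
python3 - <<'E'
from h import *
for c in ['top','scene']:
    z=np.load(c+'.npz'); x=proj(c,[.54,.04,.02])[0].astype(int); 
    u,v=x; cr=z['im'][max(0,v-80):v+80,u-110:u+110]; cv2.imwrite(f'pics/{c}_crop.png',cv2.resize(cr,None,fx=3.5,fy=3.5,interpolation=cv2.INTER_CUBIC)); print(c,u-110,max(0,v-80))
E
```

```text
top 201 118
scene 225 120
```

View pics/top_crop.png

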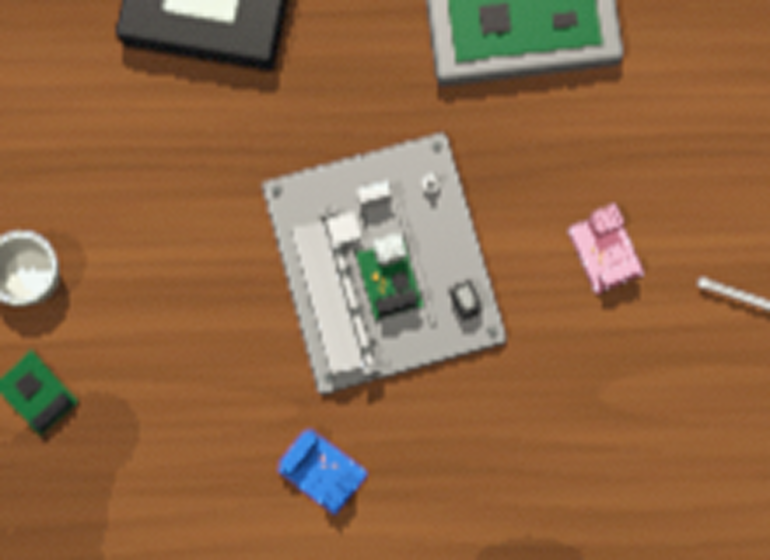

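View pics/scene_crop.png

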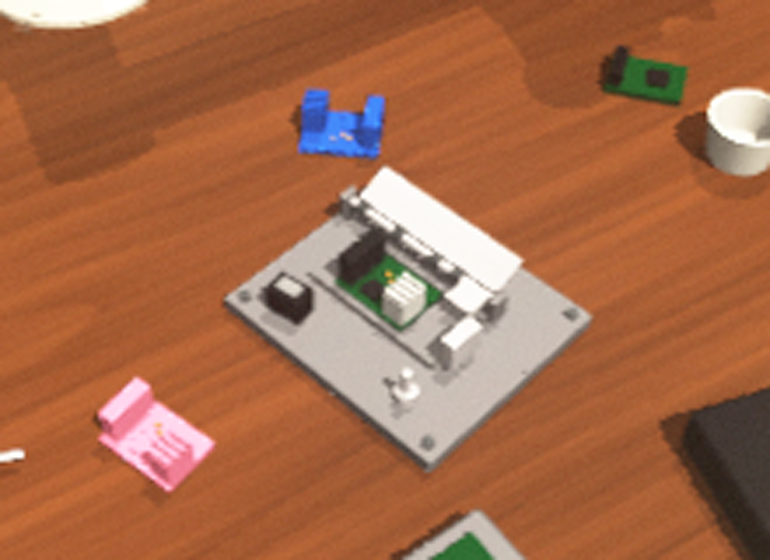

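Seen in the top picture: the board to load is the green slab with the black connector at (312,196), in the channel. Things that could be taken for it are old_board (210,229), the blue copy (293,252), the pink copy (374,188) and the green box (350,118). I'll fit the fixture pose next.

```bash
cat > fit.py <<'E'
from h import *
def fitfix(c,P,im,mask):
    b=im.astype(int); 
    zz=P[...,2]; q=P[mask&(zz>.006)&(zz<.022)]
    r=cv2.minAreaRect(q[:,:2].astype(np.float32)*1000)
    return r,len(q),np.median(q[:,2])
E
python3 - <<'E'
from fit import *
for c in ['top','scene']:
    z=np.load(c+'.npz'); P=cloud(c,z['d']); im=z['im'].astype(int)
    vision.get_image(c)
    s=vision.silhouettes(c,'fixture'); m=s[0]['mask']; print(c,s[0]['score'],m.sum())
    print(fitfix(c,P,im,cv2.erode(m.astype(np.uint8),np.ones((1,1)))>0))
    # color-based: mask contour at z=.015 plane ray intersection
    f,cx,cy,R,t=K(c); C=-R.T@t
    cn=max(cv2.findContours(m.astype(np.uint8),0,2)[0],key=len)[:,0]
    d=np.c_[(cn[:,0]-cx)/f,(cn[:,1]-cy)/f,np.ones(len(cn))]@R
    X=C+d*((.015-C[2])/d[:,2])[:,None]
    r=cv2.minAreaRect((X[:,:2]*1000).astype(np.float32)); print(r)
E
```

```text
top 0.59 3127
(((562.3334350585938, 42.795257568359375), (221.47177124023438, 197.40225219726562), 14.58438777923584), 2230, np.float64(0.015423115058287213))
((560.2986450195312, 41.973358154296875), (222.8444061279297, 198.56072998046875), 13.831665992736816)
scene 0.72 4095
(((564.8111572265625, 42.47914123535156), (221.38385009765625, 193.6391143798828), 14.571823120117188), 2940, np.float64(0.014407602636464506))
((561.938232421875, 41.259193420410156), (237.94522094726562, 205.864990234375), 15.549314498901367)
```

```bash
python3 -m handwheel '[-0.26,0.0337,0.0292,0,0,-0.26,0.0337,0.0292,0,0,-0.26,0.0337,0.0292,0,0,-0.26,0.0337,0.0292,0,0,-0.26,0.0337,0.0292,0,0,-0.26,0.0337,0.0292,0,0,-0.26,0.0337,0.0292,0,0,-0.26,0.0337,0.0292,0,0,-0.26,0.0337,0.0292,0,0,-0.26,0.0337,0.0292,0,0,-0.26,0.0337,0.0292,0,0,-0.26,0.0337,0.0292,0,0,-0.26,0.0337,0.0292,0,0,-0.26,0,0,0,-0.132,-0.26,0,0,0,-0.132,-0.26,0,0,0,-0.132,-0.26,0,0,0,-0.132,-0.26,0,0,0,-0.132,-0.26,0,0,0,0]'
python3 - <<'E'
from h import *
o=bot.get_obs(); print({k:np.round(v,4).tolist() for k,v in o.items()})
im,d=snap('wrist','w1.png'); m=vision.camera_model('wrist'); R=np.array(m['R']);print(m['fov_y'],m['cx'],m['cy'],np.round(R,3).tolist(),-R.T@np.array(m['t']))
np.savez('wm.npz',R=R,t=m['t'])
for n in ['board','push_face','clip_tail','clip_nose','stop_face','spare_plug','thumb_screw']:
    print(n,[(round(b['score'],2),np.round(b['location'],3).tolist()) for b in vision.boxes_of('wrist',n)][:3])
E
```

```text
t: 3.2
position: [0.4993, 0.053, 0.2477]
tcp_rot: [[0.968, 0.252, 0.0], [0.252, -0.968, 0.0], [0.0, -0.0, -1.0]]
ft_force: [0.3, -0.1, -0.2]
gripper_width: 0.0546
{'t': 3.2, 'joints': [0.4296, 0.1748, -0.2865, -0.0, -1.1092, 1.3961], 'joint_velocities': [0.0015, -0.0026, 0.0017, -0.0006, 0.0018, -0.0982], 'joint_torque': [0.0036, -27.5169, 18.1289, 3.97, 0.0797, 0.4929], 'position': [0.4993, 0.053, 0.2477], 'tcp_rot': [[0.9677, 0.2522, 0.0002], [0.2522, -0.9677, 0.0001], [0.0003, -0.0001, -1.0]], 'ft_force': [0.3224, -0.1297, -0.2409], 'wrist_torque': [-0.0546, 0.0086, -0.0425], 'gripper_width': 0.0546}
62.02657390271259 322.4715518489458 200.81018771540596 [[0.25, -0.968, 0.0], [-0.936, -0.242, 0.256], [-0.248, -0.064, -0.967]] [0.56770883 0.07046707 0.38523711]
board [(0.71, [0.548, 0.039, 0.023]), (0.66, [0.57, -0.173, 0.008]), (0.63, [0.349, 0.091, 0.026])]
push_face [(0.85, [0.541, 0.044, 0.022]), (0.54, [0.347, 0.084, 0.029])]
clip_tail [(0.95, [0.543, 0.093, 0.039])]
clip_nose [(0.73, [0.54, 0.09, 0.04])]
stop_face [(0.59, [0.59, 0.058, 0.016])]
spare_plug [(0.8, [0.519, -0.031, 0.042])]
thumb_screw [(0.57, [0.641, 0.002, 0.029])]
```

View pics/w1.png

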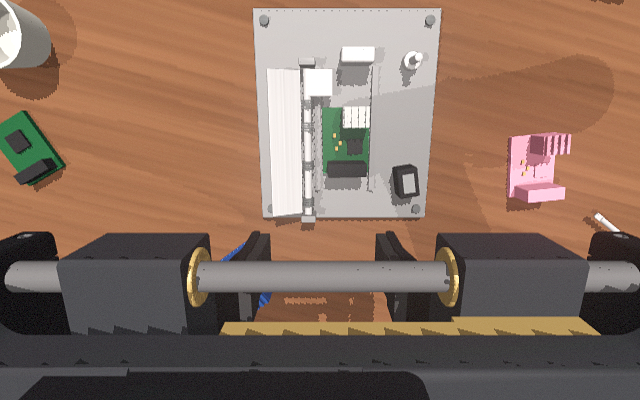

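The wrist picture shows the fixture clearly. The board's black connector is at (347,169), the clip tail strip at (283,140), the stop at (357,54) and the spare plug at (405,181). I'll work out the numbers from depth.

```bash
python3 - <<'E'
from h import *
z=np.load('wrist.npz'); P=cloud('wrist',z['d']); im=z['im'].astype(int)
vision.get_image('wrist'); 
ok=(P[...,2]>.011)&(P[...,2]<.019)&(z['d']>0)
ok[225:]=False
sat=im.max(-1)-im.min(-1); ok&=sat<40
n,l,st,_=cv2.connectedComponentsWithStats(ok.astype(np.uint8)); k=1+st[1:,4].argmax(); q=P[l==k]
r=cv2.minAreaRect((q[:,:2]*1000).astype(np.float32)); print(r,np.median(q[:,2]),st[k])
ce=np.array(r[0])/1000; a=np.radians(r[2]) 
print('yaw',r[2])
for yaw,cen in [(np.radians(14.6),ce)]:
    F=np.array([[np.cos(yaw),-np.sin(yaw)],[np.sin(yaw),np.cos(yaw)]])
    Q=np.concatenate([((P[...,:2]-cen)@F)*1000,P[...,2:]*1000],-1)
    np.save('Q.npy',Q)
    for (u,v) in [(347,169),(330,163),(365,163),(347,162),(347,177),(283,140),(275,75),(297,75),(275,212),(296,212),(357,54),(357,61),(318,82),(405,181),(413,60),(355,110),(307,150)]:
        print((u,v),np.round(Q[v,u],1))
for n in ['push_face','spare_plug','clip_tail']:
    s=vision.silhouettes('wrist',n)
    for t in s[:1]:
        q=Q[t['mask']]; q=q[(q[:,2]>10)]; print(n,t['score'],np.percentile(q,[1,5,50,95,99],axis=0).round(1).tolist())
blk=(im.max(-1)<70)&(Q[...,2]>35)&(abs(Q[...,0])<100)&(abs(Q[...,1])<35)
q=Q[blk];print('black top',len(q),np.percentile(q,[1,5,50,95,99],axis=0).round(1).tolist())
E
```

```text
((566.403076171875, 44.93653106689453), (218.56968688964844, 190.2564697265625), 14.588858604431152) 0.015210544297932678 [  253     8   189   209 23202]
yaw 14.588858604431152
(347, 169) [-47.9  -0.6  48.6]
(330, 163) [-42.4  16.7  44.1]
(365, 163) [-41.9 -19.   47.3]
(347, 162) [-41.9  -1.1  40.4]
(347, 177) [-62.7  -3.4  14.1]
(283, 140) [-19.3  64.8  40.5]
(275, 75) [42.9 70.3 43. ]
(297, 75) [  7.7  24.6 385.1]
(275, 212) [-94.3  74.8  46.4]
(296, 212) [-97.3  53.3  36.5]
(357, 54) [61.  -8.  47.7]
(357, 61) [55.2 -8.4 45.7]
(318, 82) [37.1 28.8 36.7]
(405, 181) [-61.2 -61.7  44.3]
(413, 60) [ 56.6 -62.5  41.6]
(355, 110) [10.3 -7.6 45.6]
(307, 150) [-30.   40.6  35.1]
push_face 0.91 [[-85.0, -236.9, 10.6], [-83.1, -233.5, 12.9], [-35.1, -215.5, 32.3], [-15.0, -198.7, 35.3], [7.7, 24.6, 385.1]]
spare_plug 0.61 [[-79.8, -77.7, 14.8], [-77.3, -75.0, 19.9], [-61.3, -63.6, 41.1], [-47.5, -54.0, 43.9], [-46.6, -53.1, 44.5]]
clip_tail 0.67 [[-96.3, 18.9, 15.2], [-88.7, 26.9, 33.1], [-11.7, 56.4, 37.6], [44.5, 75.9, 45.9], [48.3, 77.8, 47.1]]
black top 20621 [[-66.9, -33.6, 231.7], [-54.2, -29.1, 271.8], [-36.6, 2.4, 331.1], [-24.6, 31.9, 341.3], [7.7, 34.4, 385.1]]
```

```bash
python3 -c "
import cv2;i=cv2.imread('pics/w1.png')[0:230,240:450];cv2.imwrite('pics/w1c.png',cv2.resize(i,None,fx=2.6,fy=2.6,interpolation=2))"
```

```text
(no output)
```

View pics/w1c.png

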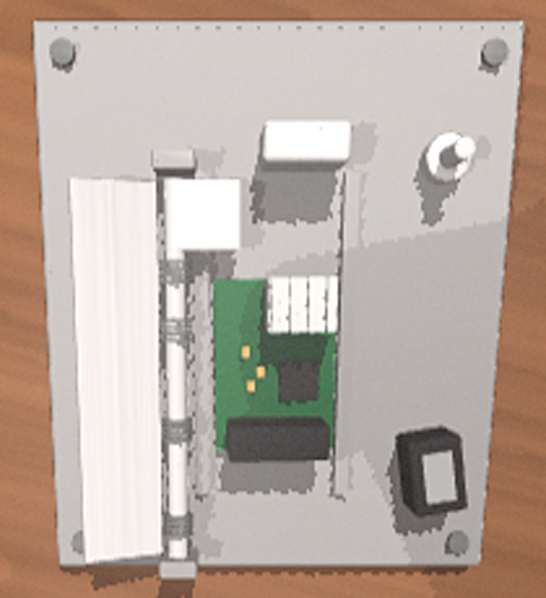

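```bash
python3 -m handwheel '[-0.26,-0.0061,-0.0032,0,0,-0.26,-0.006,-0.0031,0,0,-0.26,0,0,0.04,0,-0.26,0,0,0.04,0,-0.26,0,0,0.04,0,-0.26,0,0,0.03,0,-0.26,0,0,0.012,0,-0.26,0,0,0,0,-0.26,0,0,0,0]'
python3 - <<'E'
from h import *
def fx(p): d=np.array(p[:2])-[.5664,.0449]; a=np.radians(14.6); return np.round([d@[np.cos(a),np.sin(a)]*1e3,d@[-np.sin(a),np.cos(a)]*1e3],1)
o=bot.get_obs(); print(o['t'],o['position'],fx(o['position']),o['gripper_width'])
im,d=snap('wrist','w2.png'); i,_=snap('scene','s2.png'); cv2.imwrite('pics/s2c.png',cv2.resize(i[150:270,270:430],None,fx=4.5,fy=4.5,interpolation=2))
E
```

```text
t: 4.7
position: [0.4862, 0.0563, 0.0861]
tcp_rot: [[0.967, 0.253, 0.001], [0.253, -0.967, 0.0], [0.001, 0.0, -1.0]]
ft_force: [0.8, -0.1, 0.4]
gripper_width: 0.055
4.7 [0.48622794 0.0563059  0.08609385] [-74.7  31.2] 0.05502645081688224
```

View pics/w2.png

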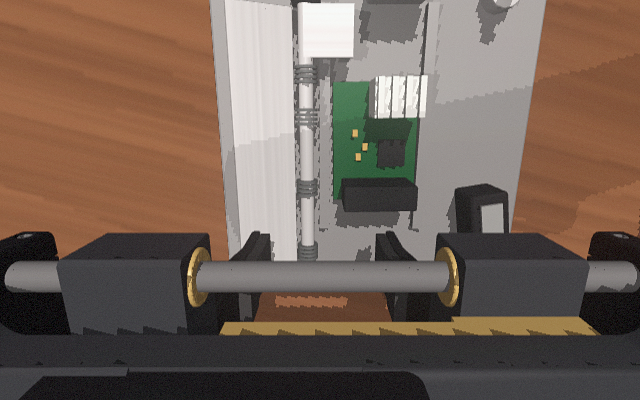

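View pics/s2c.png

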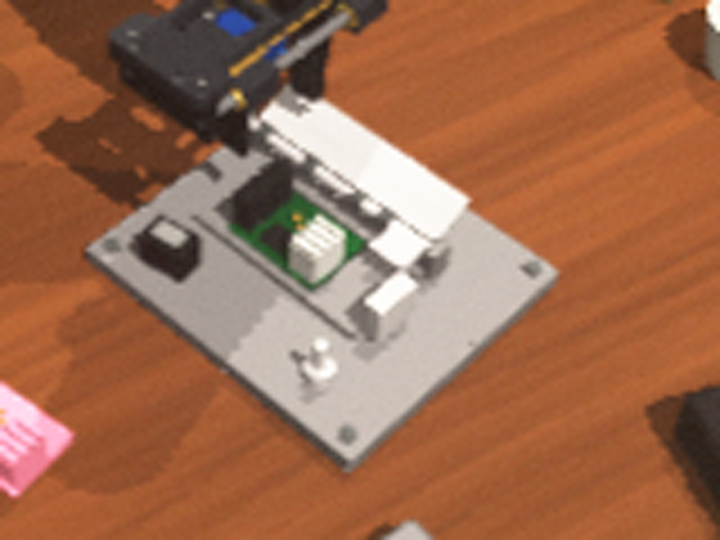

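The wrist picture shows both fingers behind the connector, whose top spans (342–417, 180–210). The left finger is over the tail and the right one is in the channel. Next I'll measure where the connector's rear face is.

```bash
cat >> h.py <<'E'
def fix(P):
    a=np.radians(14.6); F=np.array([[np.cos(a),-np.sin(a)],[np.sin(a),np.cos(a)]])
    return np.concatenate([((P[...,:2]-[.5664,.0449])@F)*1e3,P[...,2:]*1e3],-1)
E
python3 - <<'E'
from h import *
z=np.load('wrist.npz'); im=z['im'].astype(int); Q=fix(cloud('wrist',z['d']))
for u in (350,378,408): print(u,[(v,*np.round(Q[v,u],0).astype(int)) for v in range(176,216,3)])
print('heat',np.round(Q[95,400],1),'tail',np.round(Q[150,250],1),np.round(Q[150,290],1))
E
```

```text
350 [(176, np.int64(-41), np.int64(14), np.int64(23)), (179, np.int64(-42), np.int64(15), np.int64(29)), (182, np.int64(-42), np.int64(15), np.int64(37)), (185, np.int64(-42), np.int64(16), np.int64(45)), (188, np.int64(-43), np.int64(16), np.int64(50)), (191, np.int64(-44), np.int64(16), np.int64(50)), (194, np.int64(-46), np.int64(16), np.int64(50)), (197, np.int64(-47), np.int64(16), np.int64(50)), (200, np.int64(-49), np.int64(16), np.int64(49)), (203, np.int64(-51), np.int64(16), np.int64(49)), (206, np.int64(-53), np.int64(16), np.int64(50)), (209, np.int64(-54), np.int64(16), np.int64(50)), (212, np.int64(-66), np.int64(13), np.int64(16)), (215, np.int64(-68), np.int64(13), np.int64(16))]
378 [(176, np.int64(-41), np.int64(-3), np.int64(22)), (179, np.int64(-42), np.int64(-2), np.int64(29)), (182, np.int64(-41), np.int64(0), np.int64(39)), (185, np.int64(-42), np.int64(1), np.int64(47)), (188, np.int64(-43), np.int64(1), np.int64(50)), (191, np.int64(-44), np.int64(1), np.int64(50)), (194, np.int64(-46), np.int64(1), np.int64(50)), (197, np.int64(-48), np.int64(1), np.int64(49
[... 385 characters left out ...]
(-20), np.int64(30)), (182, np.int64(-41), np.int64(-18), np.int64(39)), (185, np.int64(-42), np.int64(-16), np.int64(47)), (188, np.int64(-42), np.int64(-15), np.int64(50)), (191, np.int64(-44), np.int64(-15), np.int64(50)), (194, np.int64(-46), np.int64(-15), np.int64(50)), (197, np.int64(-48), np.int64(-15), np.int64(49)), (200, np.int64(-49), np.int64(-15), np.int64(50)), (203, np.int64(-51), np.int64(-16), np.int64(49)), (206, np.int64(-53), np.int64(-16), np.int64(50)), (209, np.int64(-54), np.int64(-16), np.int64(50)), (212, np.int64(-66), np.int64(-25), np.int64(16)), (215, np.int64(-68), np.int64(-25), np.int64(16))]
heat [ 5.4 -8.6 46.1] tail [-22.9  70.1  44.5] [-23.7  49.3  36.6]
```

```bash
python3 -m handwheel '[-0.26,0,0,0.010,0,-0.26,0,0,0.007,0,-0.26,0,0,0.006,0,-0.26,0,0,0.004,0,-0.26,0,0,0.003,0,-0.26,0,0,0,0,-0.26,0,0,0,0]'
```

```text
t: 5.5
position: [0.4861, 0.0562, 0.0557]
tcp_rot: [[0.968, 0.253, 0.0], [0.253, -0.968, 0.0], [0.0, -0.0, -1.0]]
ft_force: [-1.7, 2.9, 4.5]
gripper_width: 0.0546
```

```bash
python3 - <<'E'
from h import *
im,d=snap('wrist','w3.png'); Q=fix(cloud('wrist',d)); o=bot.get_obs(); print(fix(o['position']),o['ft_force'])
for u,v in [(230,100),(250,100),(280,100),(250,180),(275,180),(325,20),(345,20)]: print(u,v,Q[v,u].round(1))
E
```

```text
[-74.90186218  31.14748528  55.80185977] [-1.41855334  1.80824932  4.40075236]
230 100 [ 1.4 74.2 31. ]
250 100 [ 1.4 64.6 32. ]
280 100 [ 1.4 50.9 30.3]
250 180 [-36.5  66.7  31.9]
275 180 [-36.7  54.5  30.8]
325 20 [32.9 29.9 40.7]
345 20 [32.1 21.8 44. ]
```

View pics/w3.png

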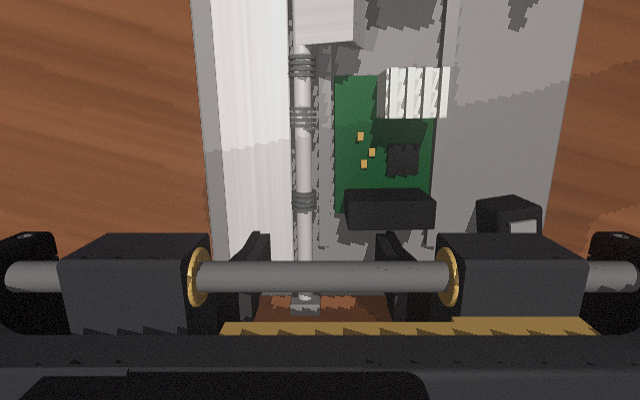

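In the picture the tail is level (top about 31 mm in the world, so about 0.4 rad), the nose at (330,20) is raised, and the board still sits with its rear face at -55. Now I'll push.

```bash
python3 -m handwheel '[-0.26,0.005,0,0,0,-0.26,0.003,0,0,0,-0.26,0.003,0,0,0,-0.26,0.003,0,0,0,-0.26,0.003,0,0,0,-0.26,0.003,0,0,0,-0.26,0.003,0,0,0,-0.26,0.003,0,0,0,-0.26,0.003,0,0,0,-0.26,0.003,0,0,0,-0.26,0.003,0,0,0,-0.26,0.003,0,0,0,-0.26,0.003,0,0,0,-0.26,0.003,0,0,0,-0.26,0,0,0,0]'
python3 - <<'E'
from h import *
im,d=snap('wrist','w4.png'); Q=fix(cloud('wrist',d)); o=bot.get_obs(); print(fix(o['position']),o['ft_force'])
E
```

```text
t: 7.05
position: [0.5276, 0.0663, 0.0552]
tcp_rot: [[0.968, 0.252, -0.003], [0.252, -0.968, -0.002], [-0.004, 0.001, -1.0]]
ft_force: [-4.0, -1.6, 5.1]
gripper_width: 0.0549
[-32.12627974  30.45653867  55.20432549] [-2.48411749 -1.46072907  5.14247907]
```

View pics/w4.png

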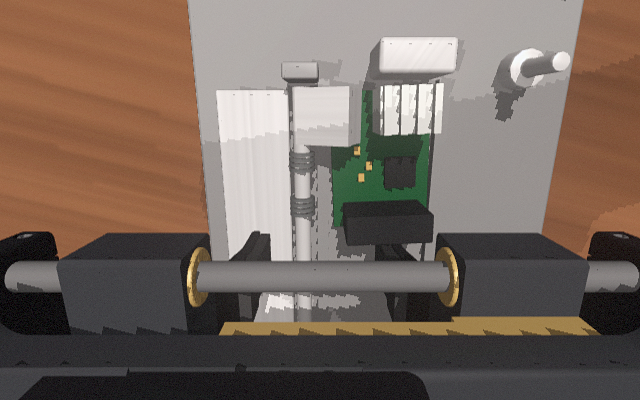

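The board is under the nose, and the heat sink at (412,110) is just short of the stop at (415,60). I'll push on gently.

```bash
python3 -m handwheel '[-0.26,0.002,0,0,0,-0.26,0.002,0,0,0,-0.26,0.002,0,0,0,-0.26,0.001,0,0,0,-0.26,0,0,0,0,-0.26,0,0,0,0]'
python3 - <<'E'
from h import *
im,d=snap('wrist','w5.png'); Q=fix(cloud('wrist',d)); o=bot.get_obs(); print(fix(o['position']),o['ft_force'])
for u in (385,410): print(u,[(v,*Q[v,u].round(0).astype(int).tolist()) for v in range(60,145,6)],[(v,*Q[v,u].round(0).astype(int).tolist()) for v in range(190,246,6)])
E
```

```text
t: 7.7
position: [0.5318, 0.0673, 0.0549]
tcp_rot: [[0.968, 0.251, -0.009], [0.251, -0.968, -0.003], [-0.009, 0.001, -1.0]]
ft_force: [-8.7, -1.4, 9.0]
gripper_width: 0.0546
[-27.81933757  30.35767541  54.90541454] [-8.04885114 -1.73149723  9.30778038]
385 [(60, 63, 5, 49), (66, 61, 5, 48), (72, 59, 5, 48), (78, 56, 4, 47), (84, 54, 3, 42), (90, 52, 5, 49), (96, 49, 4, 49), (102, 47, 4, 50), (108, 45, 4, 49), (114, 42, 4, 49), (120, 40, 4, 49), (126, 37, 4, 49), (132, 35, 4, 49), (138, 30, -1, 23), (144, 27, -2, 22)] [(190, 3, -3, 21), (196, 0, -3, 21), (202, -2, -2, 26), (208, -3, -1, 36), (214, -3, 1, 46), (220, -4, 2, 49), (226, -7, 2, 49), (232, -10, 1, 48), (238, -13, 1, 49), (244, -16, 1, 49)]
410 [(60, 63, -5, 47), (66, 61, -5, 47), (72, 59, -6, 48), (78, 56, -6, 48), (84, 54, -7, 42), (90, 52, -7, 45), (96, 49, -7, 44), (102, 47, -7, 46), (108, 45, -7, 44), (114, 42, -7, 45), (120, 40, -7, 46), (126, 37, -8, 45), (132, 35, -8, 45), (138, 30, -14, 22), (144, 27, -15, 21)] [(190, 3, -16, 21), (196, -1, -17, 20), (202, -2, -15, 26), (208, -2, -12, 38), (214, -2, -10, 48), (220, -4, -9, 50), (226, -7, -10, 49), (232, -10, -10, 49), (238, -13, -10, 50), (244, -30, -20, 15)]
```

View pics/w5.png

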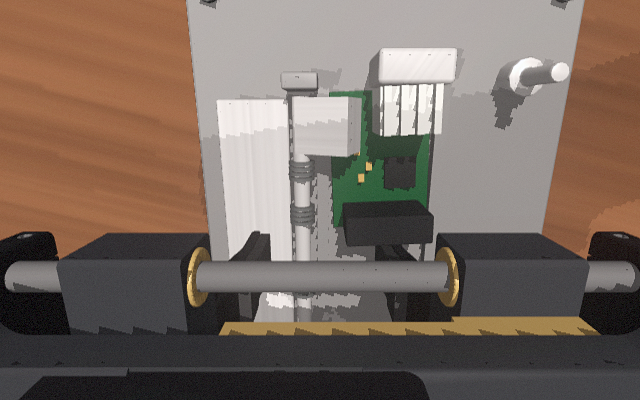

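```bash
python3 -m handwheel '[-0.26,0.001,0,0,0,-0.26,0.001,0,0,0,-0.26,0.001,0,0,0,-0.26,0,0,0,0,-0.26,0,0,0,0]'
python3 - <<'E'
from h import *
im,d=snap('wrist','w6.png'); Q=fix(cloud('wrist',d)); o=bot.get_obs(); print(fix(o['position']),o['ft_force'],o['tcp_rot'][2])
for u in (385,410): print(u,[(v,*Q[v,u].round(0).astype(int).tolist()) for v in range(74,94,2)],[(v,*Q[v,u].round(0).astype(int).tolist()) for v in range(200,246,4)])
cv2.imwrite('pics/w6c.png',cv2.resize(im[20:260,200:500],None,fx=2.5,fy=2.5,interpolation=2))
E
```

```text
t: 8.25
position: [0.5321, 0.0672, 0.0546]
tcp_rot: [[0.968, 0.249, -0.014], [0.249, -0.968, -0.005], [-0.015, 0.001, -1.0]]
ft_force: [-13.7, -1.5, 13.1]
gripper_width: 0.0545
[-27.57251317  30.22991717  54.618892  ] [-14.58454921  -1.04354884  13.16900351] [-0.0151075   0.00102987 -0.99988534]
385 [(74, 58, 5, 48), (76, 57, 4, 47), (78, 56, 4, 48), (80, 56, 4, 47), (82, 55, 4, 47), (84, 54, 4, 44), (86, 53, 5, 49), (88, 53, 4, 49), (90, 52, 4, 49), (92, 51, 4, 48)] [(200, -2, -3, 23), (204, -3, -2, 28), (208, -2, 0, 37), (212, -3, 0, 41), (216, -2, 2, 48), (220, -4, 2, 49), (224, -6, 2, 49), (228, -8, 2, 49), (232, -10, 2, 49), (236, -11, 1, 49), (240, -14, 1, 49), (244, -16, 1, 49)]
410 [(74, 58, -6, 47), (76, 57, -6, 48), (78, 56, -6, 48), (80, 56, -6, 47), (82, 55, -6, 47), (84, 54, -7, 43), (86, 54, -7, 45), (88, 53, -7, 45), (90, 52, -7, 45), (92, 51, -7, 45)] [(200, -2, -16, 23), (204, -2, -14, 31), (208, -2, -13, 37), (212, -2, -11, 44), (216, -2, -9, 49), (220, -4, -9, 50), (224, -6, -10, 49), (228, -8, -10, 50), (232, -10, -10, 49), (236, -11, -10, 51), (240, -14, -10, 49), (244, -16, -10, 49)]
```

View pics/w6c.png

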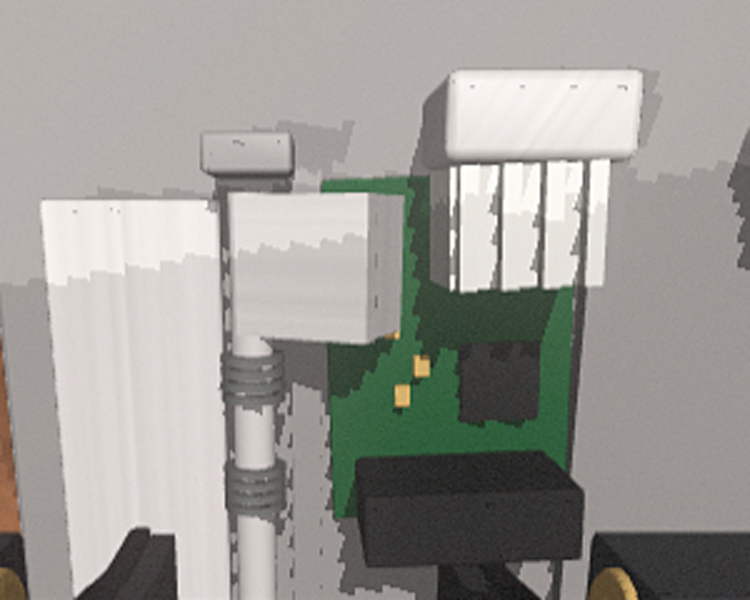

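The tool has stalled while the force rises, and the heat sink's front edge meets the stop face at about crop (530,160). That means the board is home. I'll back the pusher off along the tail with the clip still held down, then check.

```bash
python3 -m handwheel '[-0.26,-0.002,0,0,0,-0.26,-0.002,0,0,0,-0.26,-0.002,0,0,0,-0.26,-0.002,0,0,0,-0.26,-0.003,0,0,0,-0.26,-0.003,0,0,0,-0.26,0,0,0,0,-0.26,0,0,0,0]'
python3 - <<'E'
from h import *
im,d=snap('wrist','w7.png'); Q=fix(cloud('wrist',d)); o=bot.get_obs(); print(o['t'],fix(o['position']),o['ft_force'])
for u in (385,410): print(u,[(v,*Q[v,u].round(1).tolist()) for v in range(54,94,3)],[(v,*Q[v,u].round(1).tolist()) for v in range(180,246,5)])
cv2.imwrite('pics/w7c.png',cv2.resize(im[0:260,200:500],None,fx=2.3,fy=2.3,interpolation=2))
E
```

```text
t: 9.1
position: [0.5259, 0.0669, 0.056]
tcp_rot: [[0.967, 0.253, 0.003], [0.253, -0.967, 0.001], [0.003, -0.0, -1.0]]
ft_force: [3.0, 0.7, 4.0]
gripper_width: 0.0548
9.15 [-33.81803675  31.47028187  55.95423388] [2.09092317 1.01746845 5.18857087]
385 [(54, 59.9, 5.9, 47.8), (57, 58.8, 5.8, 47.5), (60, 57.5, 5.9, 48.5), (63, 56.6, 5.7, 47.3), (66, 55.6, 5.4, 46.1), (69, 54.3, 5.4, 46.7), (72, 54.2, 3.8, 37.5), (75, 52.1, 5.1, 45.4), (78, 50.9, 5.1, 45.5), (81, 49.9, 4.8, 44.3), (84, 48.4, 5.2, 46.7), (87, 47.4, 4.8, 45.3), (90, 46.1, 5.0, 46.6), (93, 44.9, 4.8, 45.7)] [(180, 2.7, -1.6, 21.8), (185, -0.2, -2.0, 20.6), (190, -2.6, -1.8, 22.1), (195, -2.9, 0.0, 32.2), (200, -2.7, 2.0, 42.8), (205, -3.3, 3.1, 49.3), (210, -5.8, 2.9, 48.8), (215, -8.1, 2.8, 49.0), (220, -10.5, 2.7, 48.9), (225, -12.5, 2.8, 50.2), (230, -15.3, 2.5, 49.0), (235, -23.3, -0.6, 34.3), (240, -23.7, 0.4, 40.2), (245, -23.1, 1.9, 48.2)]
410 [(54, 60.1, -4.5, 46.6), (57, 58.9, -4.4, 47.3), (60, 57.8, -4.6, 47.0), (63, 56.7, -4.7, 46.7), (66, 55.5, -4.8, 46.9), (69, 54.4, -5.1, 45.9), (72, 52.8, -4.2, 49.7), (75, 51.9, -4.8, 47.9), (78, 50.6, -4.5, 49.3), (81, 49.4, -4.6, 49.2), (84, 48.2, -4.5, 49.7), (87, 47.0, -4.6, 49.8), (90, 45.9, -4.9, 49.0), (93, 44.7, -4.7, 49.9)] [(180, 2.7, -14.8, 21.6), (185, -0.1, -15.1, 21.2), (190, -2.1, -14.4, 24.3), (195, -2.1, -11.6, 35.3), (200, 36.5, 31.3, 193.7), (205, -3.1, -8.0, 49.9), (210, -5.8, -8.4, 48.9), (215, -8.1, -8.6, 49.0), (220, -10.4, -8.7, 49.2), (225, -13.1, -9.0, 48.5), (230, -15.3, -9.0, 49.1), (235, -30.4, -18.6, 15.5), (240, -33.4, -18.8, 15.4), (245, -36.6, -19.1, 15.1)]
```

View pics/w7c.png

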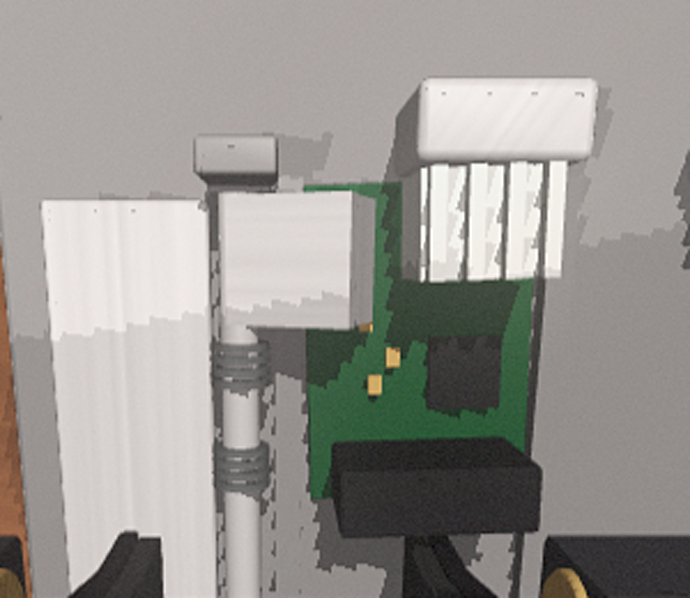

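The heat sink is flush with the stop at crop (500,165). The pusher has about 7 mm of clearance and the clip is still held. I'll let it up slowly.

```bash
python3 -m handwheel '[-0.26,0,0,-0.003,0,-0.26,0,0,-0.003,0,-0.26,0,0,-0.004,0,-0.26,0,0,-0.006,0,-0.26,0,0,-0.012,0,-0.26,0,0,-0.03,0,-0.26,0,0,-0.04,0,-0.26,0,0,-0.04,0,-0.26,0,0,0,0,-0.26,0,0,0,0]'
python3 - <<'E'
from h import *
im,d=snap('wrist','w8.png'); Q=fix(cloud('wrist',d)); o=bot.get_obs(); print(o['t'],fix(o['position']),o['ft_force'])
im2,_=snap('scene','s8.png')
cv2.imwrite('pics/w8c.png',cv2.resize(im[0:240,200:500],None,fx=2.4,fy=2.4,interpolation=2))
cv2.imwrite('pics/s8c.png',cv2.resize(im2[150:270,270:430],None,fx=4.5,fy=4.5,interpolation=2))
for lo,hi,n in [((-30,-20),(10,20),'conn'),((0,-30),(54,10),'sink')]:
    m=(Q[...,0]>lo[0])&(Q[...,0]<hi[0])&(Q[...,1]>lo[1])&(Q[...,1]<hi[1])&(Q[...,2]>44)&(Q[...,2]<56); q=Q[m]; print(n,len(q),np.percentile(q,[1,50,99],axis=0).round(1).tolist())
m=(Q[...,0]>-60)&(Q[...,0]<45)&(Q[...,1]>48)&(Q[...,1]<78)&(Q[...,2]>25)&(Q[...,2]<60);q=Q[m]; p=np.polyfit(q[:,1],q[:,2],1); print('tail slope',np.arctan(p[0]),'joint',.42-np.arctan(p[0]))
E
```

```text
t: 10.15
position: [0.5246, 0.0662, 0.195]
tcp_rot: [[0.968, 0.252, 0.002], [0.252, -0.968, 0.001], [0.002, -0.001, -1.0]]
ft_force: [-0.5, -0.2, -0.5]
gripper_width: 0.055
10.2 [-35.86106681  31.09105478 193.56500964] [-0.09575997  0.11132984 -0.27668223]
conn 768 [[-17.4, -19.3, 45.0], [-10.2, -0.3, 47.8], [-3.0, 19.2, 49.3]]
sink 564 [[32.8, -19.7, 44.0], [43.1, -7.0, 47.3], [53.4, 5.0, 49.2]]
tail slope 0.17715618058212546 joint 0.24284381941787453
```

View pics/w8c.png

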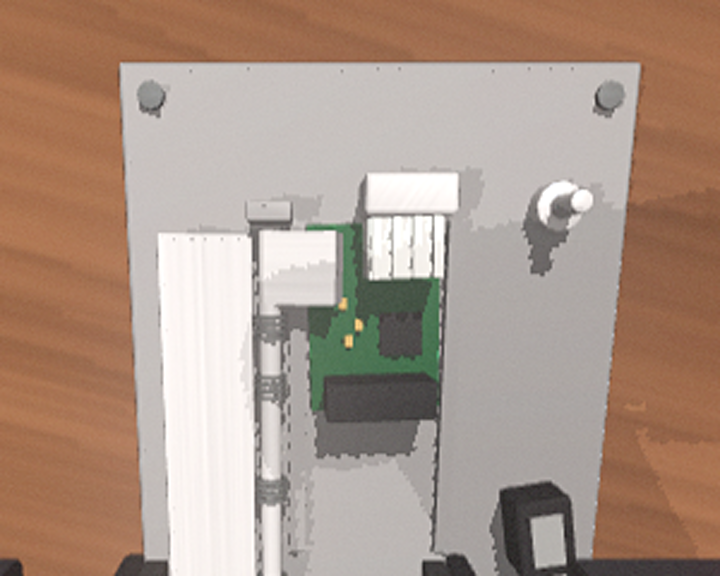

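View pics/s8c.png

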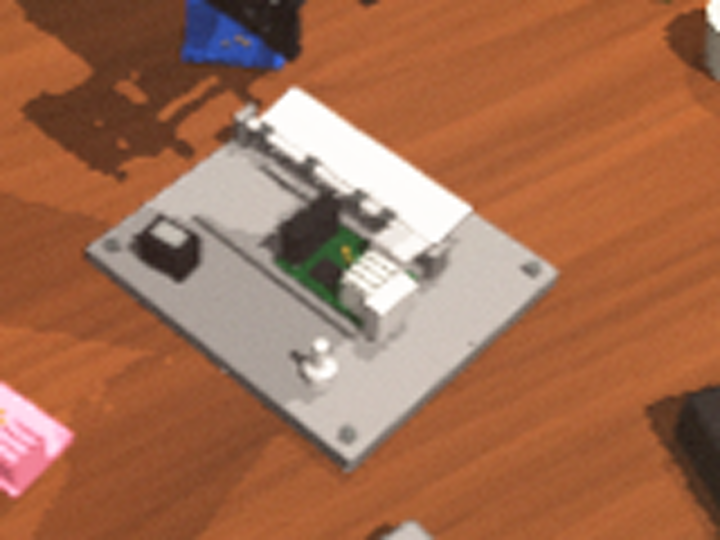

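```bash
python3 - <<'E'
from h import *
z=np.load('wrist.npz'); Q=fix(cloud('wrist',z['d'])); g=z['im'].astype(int).sum(-1)//3
for u in (356,362,368,374,380):
    print(u,[(v,int(g[v,u]),*Q[v,u,[0,2]].round(1).tolist()) for v in range(70,96,1) if v in(72,73) or 84<=v<94])
c=[]
m=(Q[...,0]>35)&(Q[...,0]<75)&(Q[...,1]>-20)&(Q[...,1]<4)&(Q[...,2]>44)&(Q[...,2]<56);q=Q[m];print(np.percentile(q[:,0],[0,1,99,100]))
top=(Q[...,2]>14)&(Q[...,2]<17)&(abs(Q[...,1])<94);q=Q[:200][top[:200]];print('bed front',np.percentile(q[:,0],[99,99.9]))
v,u=np.where((g<=255)&m);
E
```

```text
356 [(72, 233, 65.8, 44.7), (73, 252, 65.1, 44.0), (84, 242, 56.6, 45.6), (85, 241, 55.9, 44.7), (86, 245, 55.1, 45.2), (87, 230, 54.3, 45.7), (88, 194, 53.6, 43.9), (89, 128, 53.0, 41.4), (90, 181, 51.9, 47.0), (91, 253, 51.1, 46.6), (92, 255, 50.4, 46.1), (93, 255, 49.6, 46.5)]
362 [(72, 236, 65.7, 45.7), (73, 253, 65.1, 44.2), (84, 244, 56.6, 45.3), (85, 244, 56.0, 43.7), (86, 246, 55.1, 44.8), (87, 228, 54.5, 43.1), (88, 194, 53.6, 44.1), (89, 131, 52.9, 43.8), (90, 181, 53.0, 29.3), (91, 254, 51.4, 41.9), (92, 255, 50.6, 43.3), (93, 255, 49.8, 42.1)]
368 [(72, 236, 65.9, 44.0), (73, 254, 65.1, 44.4), (84, 249, 56.7, 44.7), (85, 250, 55.9, 45.2), (86, 248, 55.2, 43.6), (87, 229, 54.3, 44.8), (88, 194, 53.6, 44.8), (89, 125, 52.9, 42.7), (90, 198, 52.1, 44.0), (91, 239, 51.3, 43.8), (92, 244, 50.6, 42.2), (93, 242, 49.7, 43.8)]
374 [(72, 235, 65.9, 44.0), (73, 253, 65.1, 44.2), (84, 244, 56.8, 43.5), (85, 244, 55.9, 44.4), (86, 247, 55.1, 45.2), (87, 230, 54.3, 45.9), (88, 192, 53.6, 44.7), (89, 158, 52.9, 42.5), (90, 249, 51.9, 46.2), (91, 255, 51.2, 46.4), (92, 255, 50.4, 46.6), (93, 255, 49.7, 45.6)]
380 [(72, 239, 65.8, 44.6), (73, 255, 64.8, 46.7), (84, 244, 56.7, 44.4), (85, 246, 55.8, 45.6), (86, 248, 55.1, 45.2), (87, 231, 54.4, 44.5), (88, 195, 53.6, 44.6), (89, 134, 52.9, 42.8), (90, 153, 52.2, 42.6), (91, 166, 51.3, 43.5), (92, 163, 50.4, 46.1), (93, 165, 49.8, 43.6)]
[35.48089932 35.49100821 65.84985292 66.62787539]
bed front [103.94435596 106.27477793]
```

```bash
python3 -c "
import cv2;i=cv2.imread('pics/w8.png')[65:125,325:405];cv2.imwrite('pics/w8d.png',cv2.resize(i,None,fx=9,fy=9,interpolation=0))"
```

```text
(no output)
```

View pics/w8d.png

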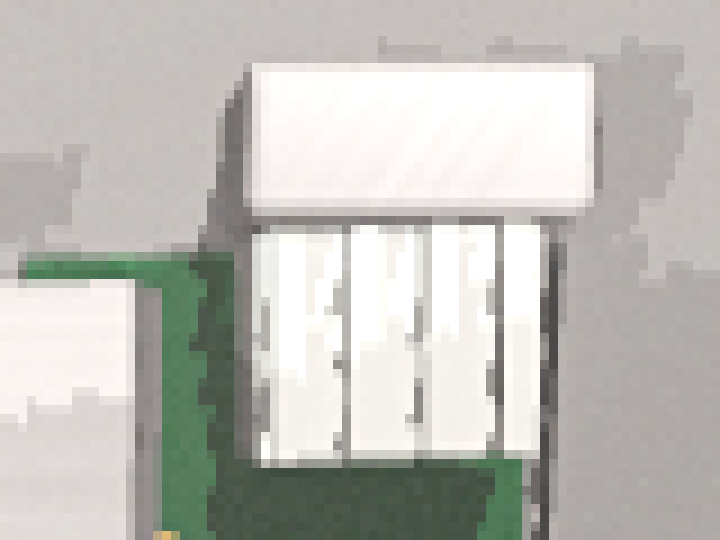

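The heat sink sits within about 1 mm of the stop, the nose rests on the slab and the gripper is clear. I'm handing in.

```bash
python3 -c "
from workcell import bot
print(bot.close_job())"
```

```text
the job is handed in; nothing more can be done
None
```

The board is loaded and clamped in the fixture, and the job is handed in; the last clock reading was about 10.2 s of the 35 s allowed. The system gives no verdict, so the result below rests on my own checks.

**What I did:** I pressed the clip's tail level with one fingertip, at about 4.5 N and roughly 0.4 rad. With the other fingertip I pushed the connector until the tool stalled against the stop, where the force along the push rose to about 14 N. I backed that fingertip off with the clip still held down, then lifted away.

**Last checks:**
- **Board position:** in the pictures the heat sink sits within about 1 mm of the stop.
- **Clip:** the nose appears to rest on the slab. The measured joint angle is 0.24 rad against the expected 0.2. My measurement read about 0.05 rad too high with the clip at rest, so the true angle is probably near 0.19.
- **Gripper:** it is well clear and the wrist force reads about zero.
- **Bystanders:** the spare plug and thumb screw look unmoved by eye. I did not re-measure any of the bystanders.

**One disagreement:** depth alone put the board at x of about 18 mm instead of 20 mm. The stop's edge also read about 1.5 mm short in the same picture, so I took this as a measuring offset, not a gap.

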